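Third hand for the second magnetic strip

TASK

Help the toy seller put up her second magnetic strip: press the black magnet bar fully home in the groove of the loose wooden strip, then stand that strip on the cart top in the free place of the grey slotted rail, centred on the two waiting screws and flat against the rail. Keep pressing it against the rail with a steady push of about 10 newtons (the weight of a kilo) so that she can drive the screws from behind: finish while still holding it there, do not let go. Leave the clay toys and the strip with the tin figures alone.

Things in the scene. Friction and masses are not known exactly. Their poses are not given: they have to be found in the camera images.
- strip_center (a point): centre of the loose wooden strip (half-way up): varnished batten 35 mm deep (x), 160 mm long (y), 60 mm high (z up), about 0.3 kg, standing on the cart top between robot and rail. Front and back are alike, either may face the rail. A groove 22 mm wide along its top takes the magnet bar; its solid sides can be pinched across the 35 mm.
- magnet (a joint): how far the black magnet bar is pressed down into the groove, m: 0.008 is fully home (bottomed, its top 2 mm above the wood, 62 mm above the cart top); it starts at 0 to 0.003, 5 to 8 mm short of home. A tight friction fit: it takes about 7 N straight down to move; a firm 10 to 20 N shows that it has bottomed. It stays where it is left.
- magnet_top (a point): centre of the top face of the magnet bar, a flat black bar 20 mm wide (x) and 130 mm long (y), lying along the middle of the loose strip.
- bay: free place at the rail, left or right of the strip with tin figures. Origin: point on the cart top where the middle of the loose strip's underside must come. x points square into the rail, whose front face is 17.5 mm ahead; y runs along it. Two brass screws with washers wait in the rail's slots at y +-60 mm, 18 mm up, heads on the far side. A strip rightly placed ends level with the rail's end.
- rail: grey slotted steel angle rail, rigid, fixed to the cart top; 370 mm long (y), upright leg 35 mm high and 4 mm thick, so fingers that grip the strip higher than 35 mm pass over it; foot flange 40 mm deep on the far side. Origin at mid-length, on the cart top, in the plane of its front face; x points away from the robot.
- old_strip: the strip already put up, fixed: like the loose one (35 x 160 x 60 mm, its origin in the middle of its underside) with three painted tin figures (rooster, sun, heart) on its magnet bar, up to 120 mm above the cart top. It stands against the rail, its near end 50 mm from the free place. Not to be touched.
- mask: yellow painted clay jaguar mask, about 100 mm across and 40 mm high, lying face up; origin at the centre of its underside. A bystander to one side of the loose strip or beside the rail's left end (the three toys swap places).
- duck: blue clay duck whistle, about 100 mm long, 65 mm high, origin under its middle. A bystander to one side of the loose strip or beside the rail's left end.
- goat: polished black clay goat, about 110 mm long, 95 mm high, origin under its middle. A bystander to one side of the loose strip or beside the rail's left end.

How it is judged:
By the outcome, as a careful person would: the job done as asked, in the order asked, and still so for the second after the job is handed in, while the arm keeps its last pose, push and grip.
It also fails if it takes over 58 s, if anything falls off the work surface, if the arm or the gripper's body presses on something with over 40 N, if the wrist force passes 120 N, or if a joint passes its speed limit or range.

ROBOT

A 7-joint arm with a two-finger parallel gripper is mounted at the origin on the work surface. World frame = base frame: x ahead of the robot, y to its left, z up, the work surface at z = 0. Lengths are in m, angles in rad, forces in N, time in s.
With the tool pointing down it reaches from about 0.425 to 1.025 m from the base axis. Payload 9.4 kg.
Tool frame: the origin (TCP) lies midway between the tips of the shut fingers; the grasp point (between the pads) lies 19 mm behind it; z points along the fingers, y is the line along which they close (so a half turn about z gives the same grasp; the last joint's range is limited). The gripper opens to 85 mm and grips with 20 to 120 N. Pads are 22 mm wide; open, the fingers measure 114 mm over their backs; the gripper's body (76 mm by 85 mm) begins 54 mm behind the grasp point. The pads swing forward as they close: fully open they stand 13 mm farther back than shut.
Start: joints at [1.195, 0.599, -0.003, 1.599, 0.002, 0.943, -0.08], TCP at [0.213, -0.693, 0.231] pointing down, gripper open.
Joint ranges: [-2.57, 2.57], [-0.35, 1.97], [-1.29, 1.29], [0.11, 2.56], [-1.05, 4.19], [0.11, 1.86], [-2.63, 2.63]. Speed limits (rad/s): [2.22, 2.22, 3.01, 3.01, 3.14, 3.14, 3.14].

INTERFACE

Orientations are given as a unit quaternion [x, y, z, w].
In Python, from rig import manip gives the robot as it stands. The module is installed in compiled form; this text tells all that it offers. Calls block until the motion is done:
- manip.move_pose(position, orientation): joint-space move of the TCP to a pose.
- manip.line_to(position, v=0.15, rotation=None): straight line of the TCP; rotation=None keeps the orientation; v is the mean speed in m/s.
- manip.movej(angles): joint-space move.
- manip.ungrasp() and manip.grab(grasp_force=None): open the fingers fully, or close them until they stop; grasp_force is the grip in N (None keeps the last).
- manip.sleep(seconds).
- manip.ik(position, orientation): joint angles nearest the present ones, or None.
- manip.grab_frame(name): name is "scene" or "top"; returns (picture, depth): 400x640x3 uint8, red, green, blue; 400x640 float32, m along the optical axis (not along the pixel's ray), 0 where there is no reading.
- manip.camera_model(name): a dict with "vfov" (degrees; the focal length in pixels is half the picture's height over the tangent of half this angle, whatever the lens; pixels are square), "cx", "cy" (the principal point, pixels), "R" (3x3) and "t" (3): a world point X has camera coordinates R X + t. Camera axes: x right, y down, z forward; pixel columns grow to the right and rows downward; lengths in m; the calibration is good to about 2 mm. A picture is of the moment at which its call begins. camera_model takes no time and is no camera call.
A pose or a line that the arm cannot do raises manip.Unreachable and nothing moves.
- manip.finish_job(): hands the job in; it is judged then, once.
Trained networks look in the newest picture that a camera, given by its name, has taken for a name from the list of things; names that differ only in an ending like _2 or _b are one class to them, and where a whole thing is asked for, a point or a joint stands for the part that bears it (a point fixed in the world has none). Each returns a list of dicts, best first, with "confidence" (0 to 1); they miss things now and then, are a little off and sometimes report something else, mostly with a low value. They report only what shows in the picture. A call takes as long as a camera call.
- manip.masks_of(query, camera): "region" (400x640 bool, what is visible of it).
- manip.landmark_of(query, camera): "at" ([x, y, z] in m, in the coordinates of the camera as it stood for that picture, good to about 4 mm: a listed point, or the origin of a listed thing).
Readings, each from a call of its own:
- manip.get_clock(): time.
- manip.get_joint_positions(): joint angles.
- manip.get_joint_vel(): joint speeds.
- manip.get_tau(): joint torques, N m.
- manip.get_ee_pos(): TCP position.
- manip.get_tool_rot(): TCP orientation.
- manip.get_force(): force on the tool from outside, world axes, zero at the start.
- manip.get_torque(): the same for the moment, N m.
- manip.get_width(): finger opening in m.
- manip.get_grip_force(): force on a finger pad.
Only numpy, scipy, OpenCV 4.12 (cv2) and the standard library are available. Lean on these libraries where they do the work, as an engineer would, in place of code of your own. Each camera call takes 0.05 s, during which the arm holds its last target. There are 200 camera calls.

## Working session

There is one attempt and no reset: what is moved stays moved. The work goes in short steps, each a Python script; the robot and the scene stay as the last script left them, time stands still between calls to the robot, and variables do not carry over. Pictures are saved under pics/ and viewed, at most 10 in all, crops included, and the job is handed in when it is done.

```bash
mkdir -p pics
cat > h.py <<'E'
import numpy as np, cv2
from rig import manip as m
def w(p,c):
    k=m.camera_model(c); return np.array(k["R"]).T@(np.array(p)-np.array(k["t"]))
def cloud(d,c):
    k=m.camera_model(c); f=200/np.tan(np.radians(k["vfov"])/2)
    v,u=np.mgrid[0:400,0:640]
    P=np.stack([(u-k["cx"])*d/f,(v-k["cy"])*d/f,d],-1)-np.array(k["t"])
    return P@np.array(k["R"])
E
python3 - <<'E'
from h import *
np.set_printoptions(precision=4,suppress=True)
for c in ("scene","top"):
    im,d=m.grab_frame(c); cv2.imwrite(f"pics/{c}0.png",im[:,:,::-1]); np.save(f"{c}0.npy",d)
    k=m.camera_model(c); print(c,k["vfov"],w([0,0,0],c))
    for q in ("strip_center","magnet_top","bay","rail","old_strip","mask","duck","goat"):
        for r in m.landmark_of(q,c)[:2]: print(q,round(r["confidence"],2),w(r["at"],c))
print(m.get_ee_pos(),m.get_tool_rot(),m.get_clock(),m.get_width(),m.get_force())
E
```

```text
scene 43.04111378811716 [1.1583 0.3851 0.9423]
strip_center 0.79 [ 0.4436 -0.0903  0.024 ]
magnet_top 0.55 [ 0.4373 -0.0873  0.0665]
rail 0.85 [ 0.6362 -0.0282 -0.0012]
rail 0.52 [ 0.4499  0.295  -0.0002]
old_strip 0.86 [ 0.6347 -0.1404  0.0008]
mask 0.77 [0.4515 0.2947 0.0003]
mask 0.43 [ 0.6324 -0.1397  0.0031]
duck 0.55 [0.6    0.3003 0.0022]
goat 0.81 [ 0.4667 -0.3119 -0.0021]
top 43.68357558831908 [0.4222 0.0195 1.2864]
strip_center 0.72 [ 0.4373 -0.0905  0.0269]
rail 0.83 [ 0.6369 -0.0299 -0.0025]
old_strip 0.78 [ 0.625  -0.1389 -0.0057]
mask 0.87 [ 0.4496  0.2915 -0.0038]
duck 0.9 [ 0.5979  0.2979 -0.0038]
goat 0.95 [ 0.4703 -0.3163 -0.0032]
[ 0.2134 -0.6929  0.2313] [ 0.9889  0.1489 -0.      0.    ] 0.9 0.08513861572128054 [-0.1686  0.3454 -0.2258]
```

Run:
```python
from h import *
np.set_printoptions(precision=4,suppress=True)
for c in ("scene","top"):
    d=np.load(f"{c}0.npy"); m.grab_frame(c); P=cloud(d,c)
    for q,z0,z1 in (("strip_center",.055,.061),("magnet_top",.0615,.075),("rail",.03,.04),("old_strip",.05,.061)):
        r=m.masks_of(q,c)
        if not r: print(q,"none");continue
        S=r[0]["region"]&(d>0); X=P[S]; X=X[(X[:,2]>z0)&(X[:,2]<z1)]
        if len(X)<20: print(q,len(X), np.percentile(P[S][:,2],[5,50,95]));continue
        R=cv2.minAreaRect((X[:,:2]*1000).astype(np.float32))
        print(c,q,round(r[0]["confidence"],2),len(X),R,"med",np.median(X,0))
```

```text
scene strip_center 0.61 276 ((440.3824768066406, -86.91529846191406), (163.71434020996094, 38.494876861572266), 65.63005065917969) med [ 0.4562 -0.0728  0.059 ]
scene magnet_top 0.84 373 ((438.8451843261719, -85.68376922607422), (131.4610595703125, 25.36577796936035), 66.07466888427734) med [ 0.4407 -0.0856  0.0674]
rail 0 [0.0592 0.0672 0.0703]
scene old_strip 0.66 535 ((630.2734375, -135.31553649902344), (37.33551788330078, 161.80294799804688), 6.154215335845947) med [ 0.6381 -0.1235  0.0589]
top strip_center 0.61 341 ((438.9797668457031, -89.77220916748047), (159.57203674316406, 34.95472717285156), 66.1999740600586) med [ 0.4395 -0.0881  0.0582]
top magnet_top 0.77 408 ((438.82415771484375, -90.05084991455078), (127.85355377197266, 20.181312561035156), 66.272216796875) med [ 0.4389 -0.0894  0.0663]
top rail 0.94 136 ((627.4608154296875, 46.205596923828125), (5.147614479064941, 206.12301635742188), 6.596296310424805) med [0.6278 0.0502 0.0334]
top old_strip 0.93 554 ((628.3694458007812, -138.62228393554688), (35.94819259643555, 159.86276245117188), 6.555296897888184) med [ 0.6249 -0.1371  0.0581]
```

View pics/scene0.png

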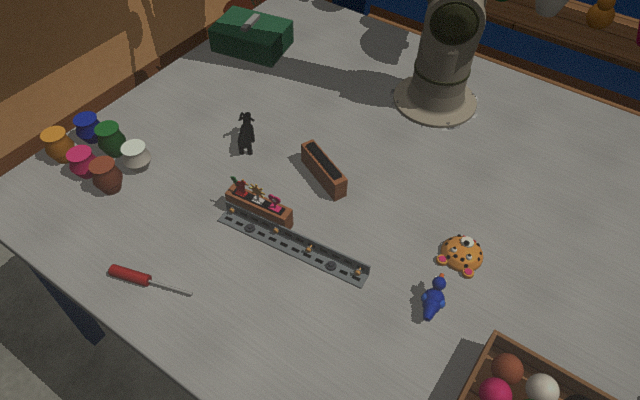

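View pics/top0.png

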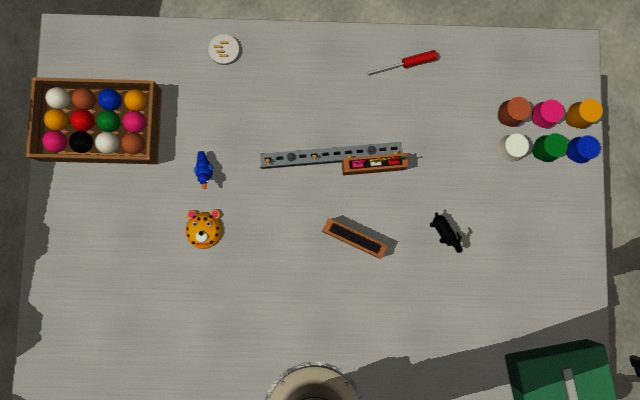

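The top view shows the loose strip at about (355,237). The old strip stands at the right half of the rail (375,163), so the bay is the left half, around screws (268,160) and (314,156). The toys are clear of the path. Next I press the magnet.

```bash
cat >> h.py <<'E'
np.set_printoptions(precision=4,suppress=True)
def quat(psi,s=1):   # tool down, closing axis along yaw psi (deg)
    a=np.radians(psi+90*s)/2; return [np.cos(a),np.sin(a),0,0]
E
cat > press.py <<'E'
from h import *
S=[0.439,-0.0895]; psi=-23.8
for s in (1,-1):
    for nm,p,y in (("strip",[*S,.2],psi),("strip",[*S,.037],psi),("bay",[.604,.07,.037],6.6)):
        print(s,nm,m.ik(p,quat(y,s)))
E
python3 press.py
```

```text
1 strip [ 0.3293  0.3357 -0.3277  2.2306  0.1889  0.6003 -0.5531]
1 strip [ 0.1186  0.6398 -0.0636  2.3673  0.2743  0.1406 -0.6195]
1 bay [-0.0479  0.732  -0.2426  1.995   0.3725  0.4569 -0.452 ]
-1 strip [ 0.8639  0.5176 -1.0971  2.2024  0.6594  0.802   2.058 ]
-1 strip [-0.0975  0.6622  0.2525  2.3807 -0.9383  0.1916 -2.5242]
-1 bay [-0.4956  0.7763  0.447   2.025  -0.6939  0.4933 -2.5602]
```

```bash
cat > press.py <<'E'
from h import *
S=[0.439,-0.0895]; q=quat(-23.8)
m.grab(40)
m.move_pose([*S,.17],q)
m.line_to([*S,.080],v=.1); m.sleep(.3)
f0=m.get_force(); print("f0",f0,m.get_ee_pos())
z=.072
while z>.05:
    m.line_to([*S,z],v=.03); m.sleep(.1)
    f=m.get_force()-f0; p=m.get_ee_pos(); print(round(z,4),p,f)
    if f[2]>16 or (p[2]<.0605): break
    z-=.001
m.sleep(.3); print(m.get_ee_pos(),m.get_force()-f0)
print(m.get_clock(),m.get_joint_positions())
E
python3 press.py
```

```text
f0 [-0.3998  0.4426  0.0814] [ 0.4391 -0.0896  0.0803]
0.072 [ 0.4389 -0.0895  0.0719] [ 0.6761 -0.4249 -0.5806]
0.071 [ 0.439  -0.0895  0.071 ] [ 0.9005  0.0088 -0.2318]
0.07 [ 0.439  -0.0895  0.07  ] [ 0.138  -1.2305  0.347 ]
0.069 [ 0.439  -0.0895  0.069 ] [ 0.43   -0.6352  0.0395]
0.068 [ 0.439  -0.0895  0.068 ] [ 1.1447 -0.4167  0.9816]
0.067 [ 0.439  -0.0895  0.067 ] [-0.5167 -0.9477  2.6705]
0.066 [ 0.439  -0.0895  0.066 ] [-0.1585 -0.6073  2.9682]
0.065 [ 0.439  -0.0895  0.065 ] [-0.74   -0.7462  4.146 ]
0.064 [ 0.439  -0.0895  0.064 ] [-0.0621 -0.6791  3.6817]
0.063 [ 0.439  -0.0895  0.063 ] [0.3863 0.2272 3.4369]
0.062 [ 0.439  -0.0895  0.062 ] [ 0.0705 -0.7124  4.5225]
0.061 [ 0.439  -0.0895  0.0618] [-2.3475  1.1769 22.1925]
[ 0.439  -0.0895  0.0619] [-2.4455  0.7332 21.8133]
10.4917 [ 0.1685  0.587  -0.1338  2.3533  0.3513  0.2175 -0.7021]
```

The magnet has bottomed: 22 N at TCP z = 62 mm. Next I grasp the strip.

```bash
cat > grasp.py <<'E'
from h import *
S=[0.439,-0.0895]
m.line_to([*S,.12],v=.1); m.ungrasp()
im,d=m.grab_frame("scene")
m.line_to([*S,.037],v=.08); m.sleep(.2); print(m.get_ee_pos(),m.get_force())
m.grab(90); m.sleep(.3)
print(m.get_width(),m.get_grip_force(),m.get_ee_pos(),m.get_force())
m.line_to([*S,.047],v=.05); m.sleep(.2); print(m.get_width(),m.get_force(),m.get_clock())
im,d=m.grab_frame("scene"); cv2.imwrite("pics/g.png",cv2.resize(im[80:300,180:500,::-1],None,fx=2.4,fy=2.4))
E
python3 grasp.py
```

```text
[ 0.4392 -0.0896  0.0374] [ 0.8088 -0.0295 -0.3207]
0.03349627628125869 88.86342376470566 [ 0.4392 -0.0896  0.0373] [-0.4376 -0.3185  7.9521]
0.03318941325649102 [-0.3689 -0.4389 -2.7599] 14.8333
```

View pics/g.png

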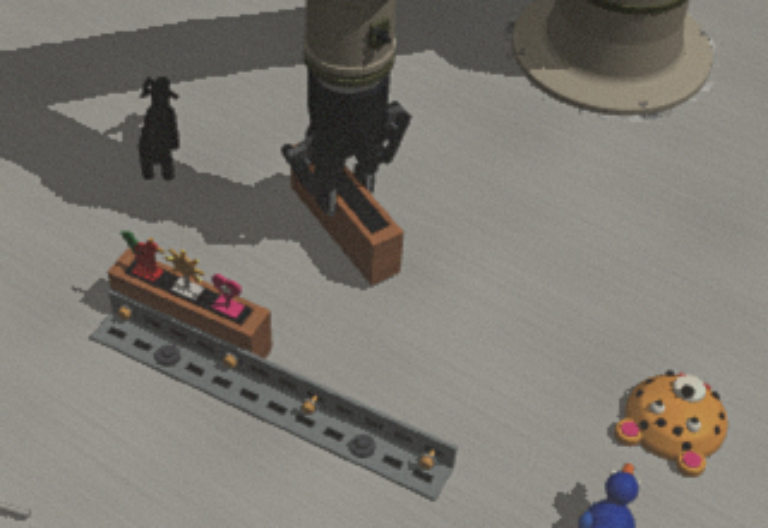

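Strip lifted: about 2.8 N on the wrist, and the picture shows it at (350,220) clear of the cart, magnet flush. I carry it to 40 mm in front of the bay.

```bash
cat >> h.py <<'E'
PSI=6.6; ex=np.array([np.cos(np.radians(PSI)),np.sin(np.radians(PSI)),0]); ey=np.array([-ex[1],ex[0],0])
BAY=np.array([.6045,.0690,0])
E
cat > carry.py <<'E'
from h import *
m.line_to([.439,-.0895,.065],v=.08)
p=BAY-.04*ex
m.line_to([*p[:2],.065],v=.08,rotation=quat(PSI))
m.line_to([*p[:2],.042],v=.05); m.sleep(.3)
print(m.get_ee_pos(),m.get_width(),m.get_force(),m.get_clock())
T=[]
for i in range(2):
    im,d=m.grab_frame("top"); P=cloud(d,"top"); np.savez("t1.npz",im=im,d=d)
    for q,z0,z1 in (("rail",.028,.04),("old_strip",.05,.061),("strip_center",.055,.072)):
        for r in m.masks_of(q,"top")[:1]:
            S=r["region"]&(d>0); X=P[S]; X=X[(X[:,2]>z0)&(X[:,2]<z1)]
            e=np.percentile(X@ey,[.5,99.5]); R=cv2.minAreaRect((X[:,:2]*1000).astype(np.float32))
            print(q,round(r["confidence"],2),len(X),R,"ends along ey",X.dot(ey).min(),X.dot(ey).max(),"ex",X.dot(ex).min(),X.dot(ex).max())
im2=cv2.resize(im[120:220,220:440,::-1],None,fx=3.6,fy=3.6,interpolation=cv2.INTER_CUBIC); cv2.imwrite("pics/t1.png",im2)
im,d=m.grab_frame("scene"); cv2.imwrite("pics/s1.png",cv2.resize(im[130:300,200:420,::-1],None,fx=3.4,fy=3.4))
E
python3 carry.py
```

```text
[0.5649 0.0644 0.0422] 0.033291292646634586 [ 0.7401 -0.4405 -2.1319] 18.8
rail 0.82 37 ((636.1087646484375, -32.35307693481445), (4.765213489532471, 48.55482864379883), 7.349948406219482) ends along ey -0.12950155887347317 -0.08094888455412162 ex 0.6256340705533575 0.6305417913099082
old_strip 0.95 565 ((628.6942749023438, -138.8579864501953), (36.278724670410156, 160.3792724609375), 6.422823429107666) ends along ey -0.2903997690291141 -0.12997075429483398 ex 0.5904341188381692 0.6268766433193966
rail 0.8 37 ((635.9560546875, -32.400543212890625), (5.0784912109375, 48.978519439697266), 7.364800930023193) ends along ey -0.12973398704296712 -0.0807734203204805 ex 0.6257623305028951 0.6308832669957088
old_strip 0.66 571 ((628.8614501953125, -138.94381713867188), (36.26124954223633, 161.06524658203125), 6.263831615447998) ends along ey -0.29085981877043626 -0.12983890598460548 ex 0.5905003760612955 0.6271756580316697
strip_center 0.57 62 ((548.611328125, 135.95016479492188), (34.020442962646484, 15.655563354492188), 38.30465316772461) ends along ey 0.05639416765142816 0.07823641973894317 ex 0.5501916978445649 0.5784250744321181
```

View pics/t1.png

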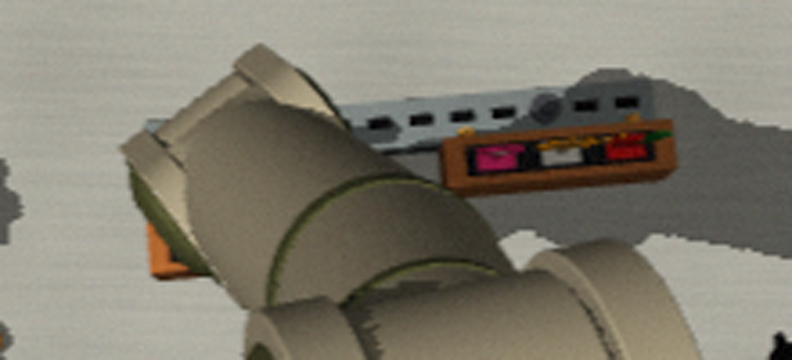

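View pics/s1.png

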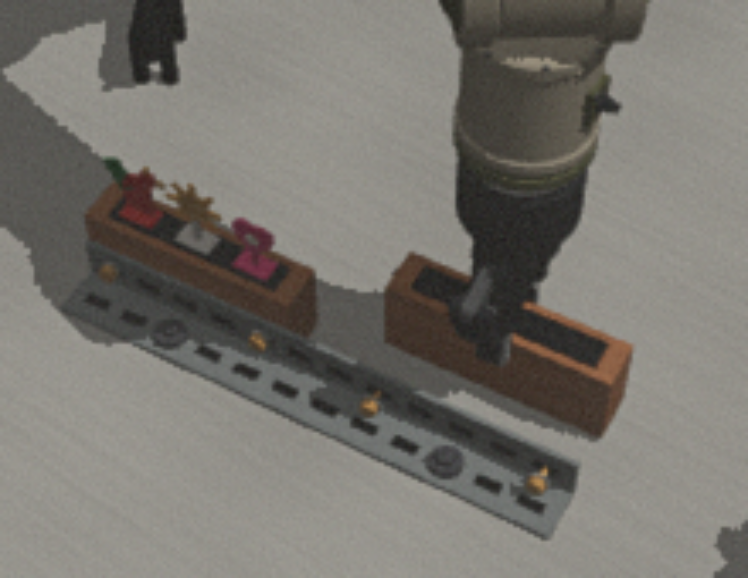

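The strip is held parallel to the rail and clear of it, and a bit of it still shows to the left of the arm in the top view. I measure its ends along the rail from the scene camera.

```bash
cat >> h.py <<'E'
def meas():
    out={}
    for c,z in (("scene",(.012,.058)),):
        im,d=m.grab_frame(c); P=cloud(d,c)
        for q in ("strip_center","old_strip","rail"):
            for r in m.masks_of(q,c)[:2]:
                S=r["region"]&(d>0); X=P[S]
                lo,hi=(.008,.045) if q=="rail" else (.050,.075)
                X=X[(X[:,2]>lo)&(X[:,2]<hi)]
                if len(X)<20: continue
                R=cv2.minAreaRect((X[:,:2]*1000).astype(np.float32)); a=X@ey
                print(q,round(r["confidence"],2),len(X),"rect",np.round(R[0],1),np.round(R[1],1),round(R[2],1),"ey",np.round([a.min(),np.percentile(a,1),np.percentile(a,99),a.max()],4),"mid",np.round((a.min()+a.max())/2,4),"ex",np.round([(X@ex).min(),(X@ex).max()],4))
E
python3 -c "
from h import *
meas();meas();print(m.get_ee_pos()@ey)"
```

```text
strip_center 0.76 884 rect [566.2  67.6] [ 39.7 160.1] 5.8 ey [-0.0782 -0.0762  0.0818  0.0822] mid 0.002 ex [0.5493 0.5894]
old_strip 0.55 950 rect [ 629.6 -136.1] [ 38.9 163.6] 6.3 ey [-0.2894 -0.2846 -0.1269 -0.1257] mid -0.2075 ex [0.5901 0.6293]
rail 0.97 1391 rect [652.4 -28.1] [ 41.5 371.1] 6.3 ey [-0.2884 -0.2812  0.0795  0.0827] mid -0.1028 ex [0.6235 0.6658]
strip_center 0.96 904 rect [569.6  67.8] [ 47.6 161. ] 7.5 ey [-0.0785 -0.0769  0.0816  0.0824] mid 0.0019 ex [0.549  0.5975]
old_strip 0.68 941 rect [ 630.3 -136.3] [ 37.9 163.4] 6.3 ey [-0.2895 -0.2855 -0.127  -0.1261] mid -0.2078 ex [0.5916 0.6296]
rail 0.96 1377 rect [652.  -27.9] [ 44.5 370.2] 4.9 ey [-0.2874 -0.2813  0.0794  0.0828] mid -0.1023 ex [0.6215 0.6713]
-0.0009428653281440808
```

The strip's middle is at +1.9 mm along the rail and the target is +2.4 mm, so that is good. Next I approach, set it down and push.

```bash
cat > push.py <<'E'
from h import *
F=lambda n=6: np.mean([m.get_force() for _ in range(n)],0)
b=BAY+.0005*ey
g=lambda s,z,v=.03: (m.line_to([*(b+s*ex)[:2],z],v=v),m.sleep(.15))
g(-.006,.0415,.05)
f0=F(); print("f0",f0)
for z in (.0395,.0385,.0378,.0373,.0369):
    g(-.006,z); f=F()-f0; print(z,m.get_ee_pos()[2],f)
    if f[2]>2.5: break
f1=F(); s=-.006
while s<.010:
    s+=.0005; g(s,z,.01); f=F(3)-f1; n=-f@ex; print(round(s,4),m.get_ee_pos(),"push",round(n,2),"lat",round(f@ey,2),"z",round(f[2],2))
    if n>8.5: break
m.sleep(.5); f=F()-f1; print(s,z,"push",-f@ex,f, "abs",-F()@ex, m.get_width(),m.get_clock()); np.save("st.npy",[s,z])
E
python3 push.py
```

```text
f0 [ 0.4374 -0.33   -1.972 ]
0.0395 0.03950337286406805 [-0.5373  0.4651  0.615 ]
0.0385 0.03851842787428039 [-1.272   1.1116 -0.7139]
0.0378 0.03781709764539984 [-0.8442 -0.1144  0.3413]
0.0373 0.0374556120432075 [-1.1836  0.5588  3.2239]
-0.0055 [0.5987 0.0688 0.0374] push 2.88 lat -0.49 z 4.37
-0.005 [0.5987 0.0688 0.0374] push 3.6 lat -0.09 z 4.91
-0.0045 [0.5988 0.0688 0.0374] push 5.17 lat -0.58 z 6.98
-0.004 [0.5988 0.0688 0.0373] push 5.94 lat 0.3 z 7.33
-0.0035 [0.5994 0.0689 0.0374] push 5.01 lat 0.16 z 6.94
-0.003 [0.5998 0.0689 0.0374] push 5.67 lat 0.27 z 7.4
-0.0025 [0.6003 0.069  0.0373] push 5.86 lat -0.15 z 7.86
-0.002 [0.6008 0.069  0.0374] push 6.23 lat 0.26 z 7.79
-0.0015 [0.6013 0.069  0.0373] push 6.0 lat 0.54 z 6.42
-0.001 [0.6018 0.0691 0.0374] push 5.83 lat -0.99 z 7.39
-0.0005 [0.6023 0.0692 0.0374] push 6.35 lat 0.26 z 7.43
0.0 [0.6028 0.0692 0.0374] push 5.23 lat 0.04 z 7.56
0.0005 [0.6033 0.0692 0.0374] push 6.08 lat -0.49 z 8.1
0.001 [0.6038 0.0693 0.0373] push 5.69 lat 0.22 z 7.12
0.0015 [0.6043 0.0694 0.0373] push 4.88 lat -0.23 z 7.83
0.002 [0.6048 0.0694 0.0374] push 5.35 lat 0.54 z 8.0
0.0025 [0.6053 0.0695 0.0374] push 5.97 lat 0.52 z 8.4
0.003 [0.6058 0.0695 0.0373] push 5.78 lat 0.66 z 7.78
0.0035 [0.6058 0.0695 0.0374] push 7.21 lat 0.61 z 7.78
0.004 [0.6058 0.0695 0.0373] push 9.87 lat 0.21 z 10.89
0.004000000000000002 0.0373 push 8.410386498475196 [-8.3563 -0.9523 10.6261] abs 9.125296431344594 0.033363580160497223 30.7333
```

Contact with the rail came at TCP x ≈ 0.6058. Part of the reading is cart friction from about 13 N of downward load, so I ease that off and then set the push to about 10 N.

```bash
cat > push2.py <<'E'
from h import *
F=lambda n=10: np.mean([m.get_force() for _ in range(n)],0)
b=BAY+.0005*ey; s,z=np.load("st.npy")
g=lambda s,z,v=.01: (m.line_to([*(b+s*ex)[:2],z],v=v),m.sleep(.2))
rep=lambda: (lambda f:(print(round(s,5),round(z,5),m.get_ee_pos(),"push",round(-f@ex,2),"lat",round(f@ey,2),"normal",round(f[2]+2.2,2)),f)[1])(F())
f=rep()
for _ in range(12):
    if f[2]+2.2<4.5: break
    z+=.0001; g(s,z); f=rep()
for _ in range(12):
    n=-f@ex
    if 10<n<11.3: break
    s+=np.clip((10.6-n)*.0002,-.0005,.0005); g(s,z); f=rep()
m.sleep(.5); rep(); np.save("st.npy",[s,z])
print(m.get_tool_rot(),m.get_width(),m.get_grip_force(),m.get_clock())
meas()
im,d=m.grab_frame("scene"); cv2.imwrite("pics/s2.png",cv2.resize(im[130:300,200:420,::-1],None,fx=3.4,fy=3.4))
E
python3 push2.py
```

```text
0.004 0.0373 [0.6059 0.0696 0.0374] push 9.13 lat 0.33 normal 14.08
0.004 0.0374 [0.6058 0.0696 0.0374] push 9.38 lat -0.0 normal 12.06
0.004 0.0375 [0.6059 0.0696 0.0374] push 9.21 lat 0.63 normal 11.62
0.004 0.0376 [0.6059 0.0696 0.0374] push 8.74 lat 1.03 normal 11.19
0.004 0.0377 [0.6059 0.0696 0.0374] push 8.97 lat 0.35 normal 8.48
0.004 0.0378 [0.6059 0.0696 0.0374] push 8.34 lat 0.39 normal 7.31
0.004 0.0379 [0.606  0.0696 0.0374] push 7.93 lat 0.39 normal 6.59
0.004 0.038 [0.606  0.0696 0.0374] push 7.32 lat 1.39 normal 5.48
0.004 0.0381 [0.606  0.0696 0.0374] push 6.93 lat 0.81 normal 4.39
0.0045 0.0381 [0.606  0.0696 0.0374] push 8.21 lat 0.8 normal 6.3
0.00498 0.0381 [0.6061 0.0696 0.0374] push 8.96 lat 1.88 normal 7.85
0.00531 0.0381 [0.6061 0.0696 0.0374] push 11.6 lat 1.34 normal 8.49
0.00511 0.0381 [0.6061 0.0696 0.0374] push 10.29 lat 1.4 normal 7.12
0.00511 0.0381 [0.6061 0.0696 0.0374] push 10.85 lat 1.56 normal 7.46
[ 0.6655  0.7464 -0.0026 -0.0018] 0.033126939707890955 90.69325000047684 36.6333
strip_center 0.83 882 rect [606.7  72.8] [ 38.2 160.9] 6.1 ey [-0.0779 -0.0767  0.0821  0.083 ] mid 0.0026 ex [0.5917 0.6305]
old_strip 0.64 943 rect [ 629.6 -135.5] [ 38.6 162.5] 6.5 ey [-0.2882 -0.286  -0.1272 -0.1257] mid -0.207 ex [0.5905 0.6293]
rail 0.96 1355 rect [648.4 -28.3] [ 49.7 370.5] 4.6 ey [-0.2875 -0.282   0.0796  0.0831] mid -0.1022 ex [0.6152 0.6699]
rail 0.48 169 rect [621.7  77.4] [ 33.6 163.5] 17.6 ey [-0.0777 -0.0747  0.0825  0.0827] mid 0.0025 ex [0.5945 0.63  ]
```

View pics/s2.png

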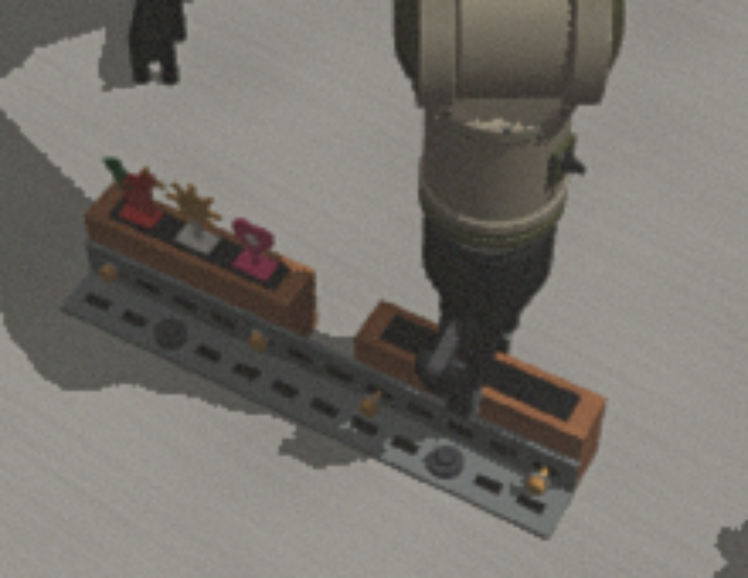

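The strip sits flush against the rail, with its end level with the rail's end at (600,400)–(580,460). Its middle is at +2.6 mm, and the target is about 2.6 mm. I'll trim the downward load once more, check the push is steady, and hand in.

```bash
cat > fin.py <<'E'
from h import *
F=lambda n=15: np.mean([m.get_force() for _ in range(n)],0)
b=BAY+.0005*ey; s,z=np.load("st.npy")
def g(s,z): m.line_to([*(b+s*ex)[:2],z],v=.01); m.sleep(.3)
def rep():
    f=F(); print(round(s,5),round(z,5),m.get_ee_pos(),"push",round(-f@ex,2),"normal",round(f[2]+2.2,2)); return f
z+=.0003; g(s,z); f=rep()
for _ in range(8):
    n=-f@ex
    if 10.3<n<11.7: break
    s+=np.clip((11-n)*.0002,-.0004,.0004); g(s,z); f=rep()
m.sleep(1); f=rep(); print(m.get_grip_force(),m.get_width(),m.get_clock())
if 9.5<-f@ex<12.5 and f[2]+2.2>1: print(m.finish_job())
E
python3 fin.py
```

```text
0.00511 0.0384 [0.6061 0.0697 0.0374] push 9.17 normal 4.42
0.00547 0.0384 [0.6061 0.0696 0.0374] push 10.26 normal 6.22
0.00562 0.0384 [0.6061 0.0696 0.0374] push 11.07 normal 6.58
0.00562 0.0384 [0.6061 0.0696 0.0374] push 10.86 normal 6.96
90.70409506559372 0.03336891546871527 39.5333
the job is handed in; nothing more can be done
None
```

I pressed the magnet bar fully home and stood the strip flat against the rail, centred on the free place to within about 1 mm as measured by camera. I handed the job in at about 40 s while still holding it with a steady push of about 11 N at the wrist; up to roughly 3 N of that may be friction on the cart top, so the rail itself gets about 8 to 11 N.

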